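# Stow two geared motors in the roll-top case

## Task

Raise the red slatted shutter of the roll-top case all the way up, so that it stays open by itself, and let go of it. Lay both geared motors gently in the two pockets inside, one in each, flat and with their shafts pointing to the case's front sill, then pull the shutter fully shut again. Leave everything else on the bench where it is.

Things in the scene. Friction and masses are not known exactly. Their poses are not given: they have to be found in the camera images.
- case: White roll-top case fixed to the bench, 304 mm deep (x), 284 wide (y), half-round sides 12 thick, 202 high. Origin: centre of its underside, on the bench; x runs from its front (sill and handle, robot's side) to its back, y to its left. Inner floor 12 mm above the bench. Front sill: outer face at x -144, 8 thick, top 90 above the bench. Clear inside width 260. Two pockets with blue ribs 8 mm high.
- shutter (a joint): Angle of the red slatted shutter (rad): 0 shut, 1.47 fully open at its stop; opening moves the handle up and to the back on circular tracks of radius 145 mm about shutter_axis (parallel to the case's y). 0.35 kg. Let go below about 0.45 it sinks shut, above about 0.75 it runs on to the open stop and stays; between, it may hang. Damped: move it slower than 0.8 rad/s; a few N at the handle.
- shutter_axis (a point): Axis of the shutter's circular tracks, mid-width of the case, 50 mm above the bench, above the origin of the case.
- shutter_grip (a point): Middle of the shutter's handle: aluminium bar 14 mm thick, 114 clear between two black arms, parallel to the case's y, 195 from shutter_axis, 43 clear of the slats. Shut: 175 mm before the axis, 85 above it (26 degrees above level). Open: 67 behind, 183 above (110 degrees round). Can be pinched from above, tool upright, all the way; the bar turns in the fingers.
- pocket_left (a point): Where a motor's origin belongs: centre of the left (+y) pocket on the case's inner floor; axes as the case's; 74 mm before and 60 mm left of the case's origin, 12 above the bench. Play about the motor: 5 mm at each side, 7 mm before and behind; the front neck (blocks 40 mm apart) admits only the gearbox end, so the motor lies along the case's x, shaft towards -x. Sill 12 mm before the shaft.
- pocket_right (a point): The same for the right (-y) pocket, 60 mm right of the case's origin.
- motor_a: Geared stepper motor lying on the bench, 100 mm long, 350 g. Origin: mid-length on its underside; x along its length, z up. Black square body with aluminium ends, 42 x 42, from x -6 to +50; steel gearbox 34 across, x -32 to -6; brass shaft 10 across, x -50 to -32 (points to -x). Grip across y at x about +10, fingertips over 10 mm above its underside to clear the pocket ribs.
- motor_b: A second motor like motor_a; either may go in either pocket.
- motor_a_shaft (a point): Tip of the shaft of motor_a.
- motor_b_shaft (a point): Tip of the shaft of motor_b.
- gauge: Bystander: white hand-held force gauge, 145 x 62 x 34 mm, origin on its underside. Leave alone.
- lever_arm: Bystander: red flat lever arm, 180 x 24 x 12 mm, origin on its underside. Leave alone.
- pulley: Bystander: blue printed pulley, 64 mm in diameter, 28 mm high, origin on its underside. Leave alone.
- spool: Bystander: grey open spool ring, 96 mm in diameter, 50 mm high, origin on its underside. Leave alone.
There are look-alikes about, which are no part of the job. What is shaped like the motor_b but brown is not meant.

How it is judged:
By the outcome, as a careful person would: the job done as asked, in the order asked, and still so for the second after the job is handed in, with the robot touching nothing.
It also fails if it takes over 72 s, if anything falls off the work surface, if the arm or the gripper's body presses on something with over 40 N, if the wrist force passes 120 N, or if a joint passes its speed limit or range.

## Robot

A 6-joint arm with a two-finger parallel gripper is mounted at the origin on the work surface. World frame = base frame: x ahead of the robot, y to its left, z up, the work surface at z = 0. Lengths are in m, angles in rad, forces in N, time in s.
With the tool pointing down it reaches from about 0.3 to 0.875 m from the base axis. Payload 6.4 kg.
Tool frame: the origin (TCP) lies at the very end of the fingers, on their centre line; the grasp point (between the pads) lies 19 mm behind it (env.grip_depth is the distance from the TCP to the grasp point, in m); z points along the fingers, y is the line along which they close (so a half turn about z gives the same grasp; the last joint's range is limited). The gripper opens to 85 mm and grips with 20 to 120 N. Pads are 22 mm wide; open, the fingers measure 114 mm over their backs; the gripper's body (76 mm by 85 mm) begins 54 mm behind the grasp point. The pads swing forward as they close: fully open they stand 13 mm farther back than shut.
Start: joints at [-1.442, 0.181, 1.607, -0, 1.354, -0.206], TCP at [0.189, -0.543, 0.207] pointing down, gripper open.
Joint ranges: [-2.99, 2.99], [-0.89, 2.07], [0.3, 2.58], [-1.14, 4.28], [0, 2.63], [-3.12, 3.12]. Speed limits (rad/s): [2.57, 2.57, 3.01, 3.14, 3.14, 3.14].

## Interface

Orientations are given as a unit quaternion [x, y, z, w].
In Python, from plant import env gives the robot as it stands. The module is installed in compiled form; this text tells all that it offers.
- The arm moves only by the tool arm_command, never from a script. Its argument "rows" is a list of rows, each a list of 7 numbers: the shift along the tool's x, y, z in m, then the turn, a rotation vector about the tool's x, y, z in degrees, then the closure, from 0 (fully open) to 1 (shut). A call has 1 to 10 rows; each row is the pose to reach, as a shift and turn from the pose commanded when the call began, along the tool's axes at that moment; what a row does not reach only later rows make up. A row lasts 1/8 s, in which the tool goes at most 62.5 mm and 10.7 degrees, less where a joint would pass 70% of its speed; a pose out of reach is approached as far as the arm can. A call with a gripper value outside its range is refused whole. The fingers move at their own pace and stop on an object; the grip force is fixed at half the most. Time passes only in rows, so rows that repeat a pose let the fingers close. It gives the time, the measured TCP pose, the force, the opening and the grip force at its end, in the units of the state.
- env.get_state(): the state, without advancing time (a new reading comes with each control period).
- env.camera(name): name is "side" or "top" or "wrist"; returns (picture, depth): 420x560x3 uint8, red, green, blue; 420x560 float32, m along the optical axis (not along the pixel's ray), 0 where there is no reading.
- env.get_calibration(name): a dict with "fx", "fy", "cx", "cy" (pixels), "T" (4x4, takes a point from camera to world coordinates). Camera axes: x right, y down, z forward; pixel columns grow to the right and rows downward; lengths in m; the calibration is good to about 2 mm. A picture is of the moment at which its call begins: read the wrist's pose just before it. get_calibration takes no time and is no camera call; for the wrist camera it gives the pose at the moment of the call.
- env.hand_in(): hands the job in; it is judged then, once.
Trained networks look in the newest picture that a camera, given by its name, has taken for a name from the list of things; names that differ only in an ending like _2 or _b are one class to them, and where a whole thing is asked for, a point or a joint stands for the part that bears it (a point fixed in the world has none). Each returns a list of dicts, best first, with "confidence" (0 to 1); they miss things now and then, are a little off and sometimes report something else, mostly with a low value. They report only what shows in the picture. A call takes as long as a camera call. They do not tell look-alikes from the thing itself.
- env.recognise(camera, name): "location" ([x, y, z] in m, in world coordinates, good to about 4 mm: the middle of the surface that is visible of it).
The state is a dict: "time_s": time; "qpos": joint angles; "qd": joint speeds; "effort": joint torques, N m; "tcp_pos": TCP position; "eef_rot": TCP orientation; "wrist_force": force on the tool from outside, world axes, zero at the start; "moment": the same for the moment, N m; "finger_gap": opening from 0.0 (shut) to 1.0 (fully open); "grip_force": force on a finger pad.
Only numpy, scipy, OpenCV 4.12 (cv2) and the standard library are available. Lean on these libraries where they do the work, as an engineer would, in place of code of your own. Each camera call takes 0.05 s, during which the arm holds its last target. There are 200 camera calls.

## Working session

There is one attempt and no reset: what is moved stays moved. The work goes in short steps, Python scripts to look and compute and a tool call to move; the robot and the scene stay as the last step left them, time stands still between calls to the robot, and variables do not carry over. Pictures are saved under pics/ and viewed, at most 10 in all, crops included, and the job is handed in when it is done.

Besides the shell and the picture viewer there is one more tool, called by a JSON object that holds its "method" and its "body", one argument or row to a line. arm_command: Moves the arm, as the interface text tells. Its arguments: {"type":"object","properties":{"rows":{"type":"array","items":{"type":"array","items":{"type":"number"}}}},"required":["rows"]}

```bash
mkdir -p pics; cat > h.py <<'E'
import numpy as np, cv2
from plant import env
from scipy.spatial.transform import Rotation as R
np.set_printoptions(precision=4,suppress=True)
def snap(cam,fn=None):
    K=env.get_calibration(cam); im,d=env.camera(cam)
    if fn: cv2.imwrite('pics/'+fn,im[:,:,::-1])
    v,u=np.mgrid[0:420,0:560]
    P=np.stack([(u-K['cx'])/K['fx']*d,(v-K['cy'])/K['fy']*d,d],-1)@np.array(K['T'])[:3,:3].T+np.array(K['T'])[:3,3]
    P[d<=0]=np.nan
    return im,P,K
def pix(K,p):
    q=np.linalg.inv(K['T'])@np.r_[p,1]; return np.array([q[0]/q[2]*K['fx']+K['cx'],q[1]/q[2]*K['fy']+K['cy']])
def totool(dp):  # world shift to tool axes
    return R.from_quat(env.get_state()['eef_rot']).inv().apply(dp)
E
python3 - <<'E'
from h import *
for c in ('top','side'):
    im,P,K=snap(c,c+'1.png'); np.save(c+'P.npy',P)
    print(c, np.array(K['T'])[:3,3],K['fx'])
    for n in ('case','shutter_grip','motor_a','motor_a_shaft','gauge','lever_arm','pulley','spool','pocket_left','shutter'):
        for r in env.recognise(c,n):
            print(n,np.array(r['location']),round(r['confidence'],2),pix(K,r['location']).round())
s=env.get_state(); print(s)
a=cv2.imread('pics/top1.png');
E
```

```text
top [ 0.3302 -0.0179  1.814 ] 513.881891481195
case [ 0.5686 -0.1809  0.18  ] 0.93 [335. 188.]
shutter_grip [ 0.5486 -0.1761  0.1848] 0.72 [334. 194.]
motor_a [0.4605 0.189  0.0424] 0.68 [225. 227.]
motor_a [0.4799 0.4105 0.0392] 0.67 [161. 223.]
motor_a [0.3829 0.2986 0.0405] 0.57 [194. 250.]
motor_a [ 0.5472 -0.1789  0.1836] 0.49 [335. 194.]
motor_a_shaft [ 0.3762 -0.1131  0.012 ] 0.71 [313. 250.]
motor_a_shaft [0.4622 0.1892 0.0447] 0.6 [225. 227.]
motor_a_shaft [ 0.5656 -0.1797  0.1769] 0.44 [335. 189.]
gauge [ 0.5004 -0.4953  0.0378] 0.57 [422. 211.]
gauge [0.4771 0.4099 0.0402] 0.54 [162. 224.]
lever_arm [ 0.3774 -0.1112  0.0119] 0.81 [313. 249.]
pulley [0.6858 0.2266 0.0304] 0.49 [214. 164.]
pulley [ 0.5728 -0.1821  0.1779] 0.41 [335. 186.]
spool [0.6919 0.3765 0.0496] 0.63 [171. 162.]
pocket_left [ 0.5659 -0.1808  0.1763] 0.65 [335. 189.]
shutter [ 0.5484 -0.1744  0.1878] 0.95 [333. 193.]
side [ 0.782  -0.3459  1.3681] 524.3534572472824
case [ 0.6133 -0.1807  0.1782] 0.93 [264. 282.]
shutter_grip [ 0.5611 -0.1792  0.1943] 0.94 [247. 266.]
motor_a [0.4863 0.4035 0.0374] 0.86 [
[... 460 characters left out ...]
64.]
pulley [ 0.3794 -0.0738  0.0119] 0.21 [225. 211.]
pocket_left [ 0.6102 -0.1827  0.1806] 0.96 [263. 282.]
pocket_left [0.4679 0.1898 0.036 ] 0.37 [310. 157.]
shutter [ 0.5645 -0.1788  0.1877] 0.68 [249. 267.]
{'time_s': 1.1, 'qpos': array([-1.4423,  0.1808,  1.607 ,  0.    ,  1.3538, -0.2063]), 'qd': array([-0.0009, -0.0012,  0.0005, -0.0015,  0.0004, -0.001 ]), 'effort': array([  0.0003, -44.4854, -35.1687,  -0.0003,   0.0006,   0.    ]), 'tcp_pos': array([ 0.189 , -0.5431,  0.2067]), 'eef_rot': array([ 0.986 ,  0.1666,  0.    , -0.    ]), 'wrist_force': array([ 0.514 , -0.0855, -0.4021]), 'moment': array([ 0.0365, -0.018 ,  0.0033]), 'grip_force': 0.0, 'finger_gap': 0.9972836960325012}
```

View pics/top1.png

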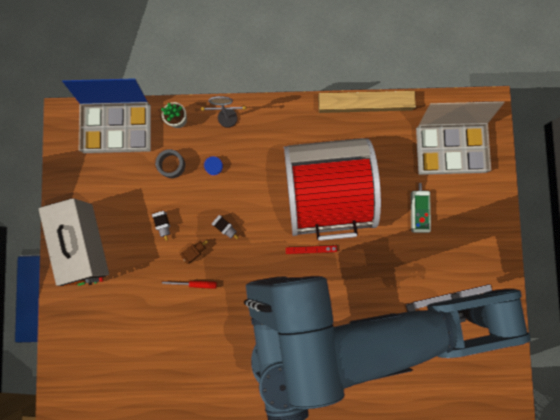

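View pics/side1.png

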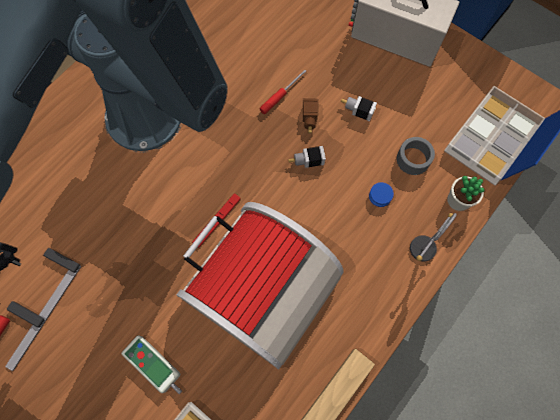

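The top picture shows black motors at (161,223) and (225,227). The brown look-alike is at (194,250), so I'm leaving it alone. The case is at (335,188), with its handle bar near (337,236). The side picture shows the same motors at (361,108) and (311,157), shafts pointing left, and the brown one at (311,112).

```bash
cat > fit.py <<'E'
from h import *
from scipy.optimize import least_squares
ims={c:cv2.imread(f'pics/{c}1.png')[:,:,::-1].astype(int) for c in('top','side')}
Ps={c:np.load(c+'P.npy') for c in ims}
for c in ims:
    P,im=Ps[c],ims[c]
    near=np.hypot(P[...,0]-.57,P[...,1]+.18)<.23
    red=(im[...,0]>120)&(im[...,1]<60)&(im[...,2]<60)&near&(P[...,2]>.09)
    q=P[red]
    f=lambda t:np.hypot((q[:,0]-.57)*np.cos(t[0])+(q[:,1]+.18)*np.sin(t[0])-t[1],q[:,2]-.05)-t[2]
    s=least_squares(f,[0,0,.145],loss='soft_l1',f_scale=.002); y,o,r=s.x
    ex=np.array([np.cos(y),np.sin(y)]);ey=np.array([-ex[1],ex[0]])
    v=(q[:,:2]-[.57,-.18])@ey; m=(np.percentile(v,1)+np.percentile(v,99))/2
    print(c,'case yaw',np.degrees(y),'r',r,'rms',np.sqrt((s.fun**2).mean()),'origin',np.array([.57,-.18])+o*ex+m*ey,'width',np.ptp(v))
    w=(im.min(-1)>100)&near; w&=P[...,2]>.1
    l=(P[...,:2]-[.57,-.18])@ex-o; h=w&(l<-.155)&(P[...,2]>.12)&(P[...,2]<.16)
    qq=P[h]; 
    if len(qq): print(' handle n',len(qq),'mean',qq.mean(0),'lx',np.median(l[h]),'z',np.median(qq[:,2]),'yext',np.percentile((qq[:,:2]-[.57,-.18])@ey,[2,98]))
    for m0 in ([.465,.188],[.482,.408]):
        k=(np.hypot(P[...,0]-m0[0],P[...,1]-m0[1])<.075)&(P[...,2]>.012)&(P[...,2]<.06)
        q2=P[k]; rc=cv2.minAreaRect(q2[:,:2].astype(np.float32)*1000)
        top=k&(P[...,2]>.037)
        dark=im.max(-1)<60; bd=P[top&dark][:,:2].mean(0); br=(im[...,0]-im[...,2]>40)&k
        print(c,'motor',len(q2),rc,'black centre',bd,'top mean',P[top].mean(0),'brass-ish',P[br].mean(0),br.sum())
E
python3 fit.py
python3 -c "
import cv2
a=cv2.imread('pics/top1.png')[200:265,135:260];b=cv2.imread('pics/side1.png')[85:185,270:390]
import numpy as np
a=cv2.resize(a,(500,260),interpolation=2);b=cv2.resize(b,(400,333),interpolation=2)
o=np.zeros((593,500,3),np.uint8);o[:260]=a;o[260:,:400]=b;cv2.imwrite('pics/crop.png',o)"
```

```text
top case yaw 4.1837602655983055 r 0.14450411723293713 rms 0.003520508732735831 origin [ 0.5908 -0.1746] width 0.25067227324832775
 handle n 152 mean [ 0.4152 -0.1862  0.1405] lx -0.17599183974425248 z 0.14096234381131545 yext [-0.0531  0.0641]
top motor 300 ((473.72412109375, 182.84580993652344), (125.66634368896484, 73.72350311279297), 43.03981018066406) black centre [0.4725 0.2024] top mean [0.4679 0.1974 0.0423] brass-ish [0.45   0.1661 0.0233] 31
top motor 322 ((481.893798828125, 394.56439208984375), (110.23895263671875, 74.28427124023438), 18.030624389648438) black centre [0.4927 0.4141] top mean [0.4889 0.4132 0.0428] brass-ish [0.4547 0.3971 0.0234] 28
side case yaw 4.207261309464641 r 0.14574330902928204 rms 0.0023076928329847208 origin [ 0.5915 -0.1745] width 0.25100291637553995
 handle n 260 mean [ 0.4173 -0.1878  0.1419] lx -0.1744299692647508 z 0.1422116951700686 yext [-0.0547  0.0632]
side motor 507 ((458.49774169921875, 187.446533203125), (99.72736358642578, 46.2786979675293), 48.806392669677734) black centre [0.473  0.2011] top mean [0.4698 0.1983 0.0424] brass-ish [0.4438 0.1736 0.0295] 28
side motor 488 ((473.2072448730469, 408.3260192871094), (100.58190155029297, 47.34761047363281), 18.967777252197266) black centre [0.4925 0.4136] top mean [0.4885 0.4136 0.0424] brass-ish [0.4411 0.4051 0.0285] 25
```

View pics/crop.png

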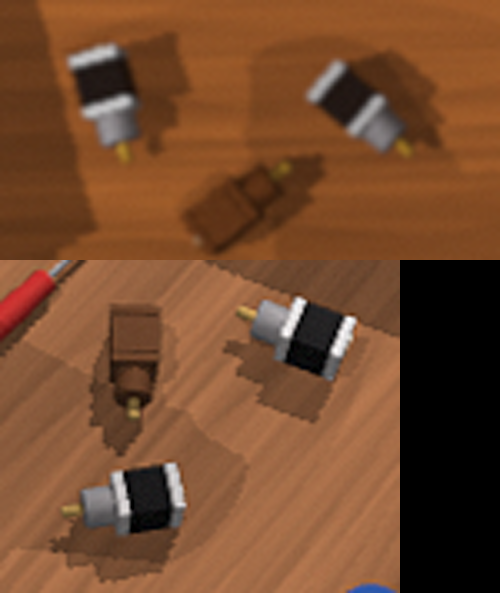

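Choices: the motors are the black bodies at (161,223) and (225,227) in the top view. I'm rejecting the brown one at (194,250). The crop confirms black bodies with aluminium ends and brass shafts pointing towards the robot. The handle comes first.

{"method": "arm_command", "body": {
  "rows": [
    [0.02,-0.016,0,0,0,-5,0.3],
    [0.06,-0.047,0,0,0,-15,0.6],
    [0.107,-0.084,0,0,0,-25,0.6],
    [0.155,-0.122,0,0,0,-35,0.6],
    [0.203,-0.16,0,0,0,-45,0.6],
    [0.25,-0.197,0,0,0,-55,0.6],
    [0.29,-0.229,0,0,0,-65,0.6],
    [0.32,-0.252,0,0,0,-72,0.6],
    [0.332,-0.2615,0.007,0,0,-75,0.6],
    [0.332,-0.2615,0.007,0,0,-75,0.6]
  ]
}}

```text
time_s: 2.35
tcp_pos: [0.4163, -0.1864, 0.1989]
eef_rot: [0.681, 0.733, -0.0, -0.001]
wrist_force: [-1.0, -1.0, 1.1]
finger_gap: 0.396
grip_force: 0.0
```

```bash
python3 - <<'E'
from h import *
im,P,K=snap('wrist','w1.png'); s=env.get_state()
x=R.from_quat(s['eef_rot']).as_matrix(); print(s['tcp_pos'],x,s['finger_gap'],s['qpos'])
for r in env.recognise('wrist','shutter_grip'): print(r['location'],r['confidence'],pix(K,r['location']))
for r in env.recognise('wrist','shutter'): print(r['location'],r['confidence'])
l=(P[...,:2]-[.591,-.1745])@[.9973,.0733]
k=(im.min(-1)>90)&(l<-.16)&(l>-.2)&(P[...,2]>.11)&(P[...,2]<.16)
print(k.sum(),np.nanmean(P[k],0),np.percentile(P[k],[2,98],axis=0), np.polyfit(P[k][:,1],P[k][:,0],1))
E
```

```text
[ 0.4161 -0.1873  0.1992] [[-0.0719  0.9974 -0.0011]
 [ 0.9974  0.0719  0.0002]
 [ 0.0002 -0.0011 -1.    ]] 0.40135747646565567 [-0.6835 -0.0854  1.9002 -0.0006  1.3277 -0.7553]
[0.5017, -0.1503, 0.1701] 0.57 [447.0272 180.3437]
[0.498, -0.1478, 0.1659] 0.76
[0.3778, -0.1087, 0.0129] 0.58
4043 [ 0.4142 -0.1837  0.1416] [[ 0.4052 -0.2465  0.1372]
 [ 0.4233 -0.1285  0.144 ]] [-0.0729  0.4008]
```

View pics/w1.png

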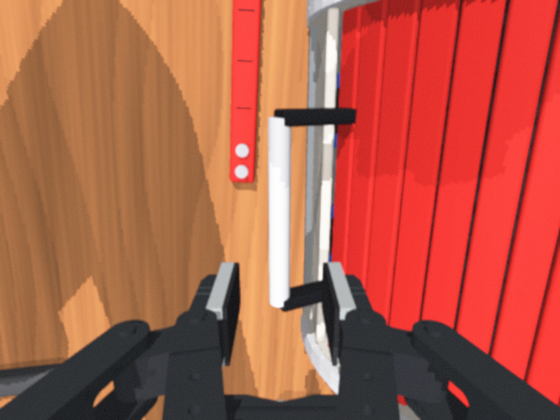

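The wrist view shows the white handle bar (column about 280, rows 118–305) running between the fingers, with the slats to its right at column 335 and beyond. I'm going down and pinching it.

{"method": "arm_command", "body": {
  "rows": [
    [0,-0.001,0.01,0,0,0,0.6],
    [0,-0.0015,0.035,0,0,0,0.6],
    [0,-0.0015,0.062,0,0,0,0.6],
    [0,-0.0015,0.078,0,0,0,0.6],
    [0,-0.0015,0.083,0,0,0,0.6],
    [0,-0.0015,0.083,0,0,0,1],
    [0,-0.0015,0.083,0,0,0,1],
    [0,-0.0015,0.083,0,0,0,1],
    [0,-0.0015,0.083,0,0,0,1]
  ]
}}

```text
time_s: 3.62
tcp_pos: [0.4158, -0.1878, 0.1178]
eef_rot: [0.681, 0.732, -0.0, 0.001]
wrist_force: [-1.1, 0.1, 6.4]
finger_gap: 0.001
grip_force: 3.1
```

```bash
python3 - <<'E'
from h import *
im,P,K=snap('wrist','w2.png'); s=env.get_state()
print(s['tcp_pos'],s['finger_gap'],s['grip_force'],s['wrist_force'],s['moment'],np.array(K['T'])[:3,3], pix(K,[.4145,-.187,.135]))
E
```

```text
[ 0.4159 -0.1878  0.1178] -0.0012091218633208003 3.1071384251117706 [-1.2433 -0.1996  6.6891] [-0.0891  0.21   -0.0027] [ 0.4095 -0.1122  0.2854] [279.3344 268.2561]
```

View pics/w2.png

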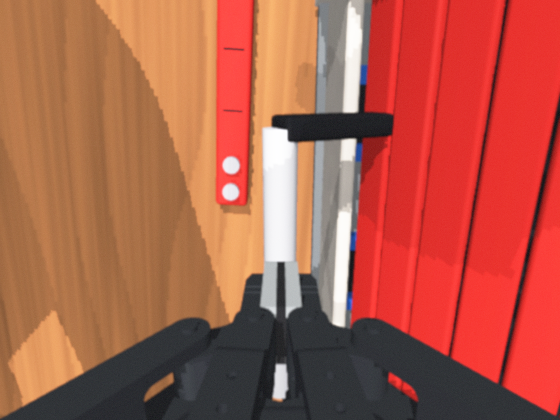

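```bash
python3 - <<'E'
from h import *
im,P,K=snap('wrist')
for r in (180,220,250,268,280,300,330): print(r,[P[r,c] for c in (272,288)],im[r,272])
print(env.get_state()['qpos'])
P1=snap('side','s2.png')[1]; print(P1[225:250:4,205:212:2,:].reshape(-1,3)[:6])
l=(P[...,:2]-[.591,-.1745])@[.9973,.0733]
b=(im.min(-1)>180)&(P[...,1]>-.17)&(l<-.16)&(l>-.2); print(np.percentile(P[b],[2,50,98],axis=0))
E
```

```text
180 [array([ 0.4087, -0.1459,  0.1421]), array([ 0.4149, -0.1454,  0.1423])] [245 245 247]
220 [array([ 0.4098, -0.1622,  0.1424]), array([ 0.4162, -0.1619,  0.142 ])] [246 246 247]
250 [array([ 0.4107, -0.1754,  0.1422]), array([ 0.4172, -0.1748,  0.1424])] [245 245 247]
268 [array([ 0.4111, -0.1784,  0.1526]), array([ 0.4172, -0.1774,  0.1536])] [188 192 193]
280 [array([ 0.4113, -0.178 ,  0.1628]), array([ 0.417 , -0.1774,  0.1633])] [186 191 193]
300 [array([ 0.4116, -0.1779,  0.1766]), array([ 0.4168, -0.1776,  0.1766])] [186 191 191]
330 [array([ 0.4119, -0.178 ,  0.1926]), array([ 0.4166, -0.1793,  0.1904])] [36 40 43]
[-0.6852  0.0153  1.981  -0.0002  1.1429 -0.7582]
[[ 0.4533 -0.1822  0.2978]
 [ 0.4525 -0.1774  0.2842]
 [ 0.4141 -0.1527  0.1453]
 [ 0.4178 -0.1496  0.145 ]
 [ 0.4536 -0.1862  0.2791]
 [ 0.4535 -0.1817  0.2674]]
[[ 0.4048 -0.169   0.1385]
 [ 0.4113 -0.1471  0.1422]
 [ 0.4181 -0.127   0.1439]]
```

{"method": "arm_command", "body": {
  "rows": [
    [0,0,0,0,0,0,0.5],
    [0,0,0,0,0,0,0.5],
    [0,0,0,0,0,0,0.5],
    [0,0,0,0,0,0,0.5]
  ]
}}

```text
time_s: 4.28
tcp_pos: [0.415, -0.187, 0.1165]
eef_rot: [0.681, 0.732, -0.0, -0.0]
wrist_force: [-0.2, -0.2, -0.5]
finger_gap: 0.5
grip_force: 0.0
```

```bash
python3 - <<'E'
from h import *
im,P,K=snap('wrist','w3.png'); s=env.get_state()
print(s['tcp_pos'],s['finger_gap'],s['grip_force'],s['wrist_force'])
k=np.isfinite(P[...,2])&(np.abs(P[...,1]+.187)<.014)&(P[...,0]>.36)&(P[...,0]<.46)&(P[...,2]>.1)
v,u=np.where(k)
for c in range(210,350,10):
    m=k[:,c]; 
    if m.any(): r=np.where(m)[0]; print(c,r[0],P[r[0],c],P[r[0]+8,c])
E
```

```text
[ 0.415  -0.187   0.1166] 0.49506355025392257 0.0 [ 0.3191  0.6728 -1.0268]
210 264 [ 0.3857 -0.1792  0.1483] [ 0.387  -0.1788  0.1558]
220 263 [ 0.3896 -0.1787  0.1477] [ 0.3907 -0.1783  0.1553]
230 394 [ 0.4022 -0.1779  0.2153] [ 0.4024 -0.1796  0.2159]
240 394 [ 0.4045 -0.1782  0.2148] [ 0.4047 -0.1785  0.2168]
250 395 [ 0.4067 -0.1796  0.2136] [ 0.4069 -0.1788  0.2167]
260 397 [ 0.4091 -0.1781  0.2155] [ 0.4092 -0.1784  0.2175]
270 247 [ 0.4089 -0.1734  0.1407] [ 0.4091 -0.1767  0.1414]
280 250 [ 0.413  -0.1734  0.1431] [ 0.4133 -0.1769  0.1432]
290 250 [ 0.4172 -0.1737  0.1417] [ 0.4174 -0.1772  0.1419]
300 397 [ 0.4181 -0.1778  0.2152] [ 0.4181 -0.1787  0.2165]
310 395 [ 0.4205 -0.178   0.2142] [ 0.4203 -0.1777  0.2168]
320 394 [ 0.4229 -0.178   0.2136] [ 0.4225 -0.1775  0.2166]
330 394 [ 0.4251 -0.1774  0.2141] [ 0.4245 -0.1761  0.2178]
340 263 [ 0.437  -0.175   0.1481] [ 0.4358 -0.1747  0.1558]
```

View pics/w3.png

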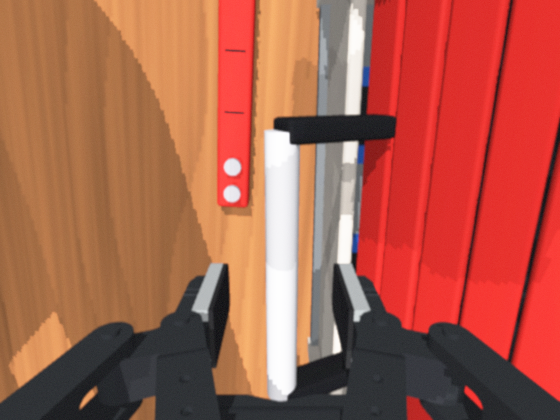

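The half-open fingertips measure z≈0.148, still above the bar (top at 0.142), while the TCP reads 0.117. So the real tips stand about 24 mm higher than reported. I'm lowering by that much and pinching again.

{"method": "arm_command", "body": {
  "rows": [
    [0,-0.001,0.01,0,0,0,0.6],
    [0,-0.002,0.02,0,0,0,0.6],
    [0,-0.002,0.025,0,0,0,0.6],
    [0,-0.002,0.025,0,0,0,1],
    [0,-0.002,0.025,0,0,0,1],
    [0,-0.002,0.025,0,0,0,1],
    [0,-0.002,0.025,0,0,0,1]
  ]
}}

```text
time_s: 5.2
tcp_pos: [0.4156, -0.1868, 0.0918]
eef_rot: [0.681, 0.732, 0.002, 0.002]
wrist_force: [12.7, 3.2, -10.2]
finger_gap: 0.14
grip_force: 58.4
```

```bash
python3 - <<'E'
from h import *
s=env.get_state(); print(s['tcp_pos'],s['finger_gap'],s['grip_force'],env.grip_depth)
# arc, tool yaw 94.2: tool y=case +x, z down. start angle 26deg, r .195
a=np.radians(np.arange(26,111,5)); 
for t in a: print(int(np.degrees(t).round()),round(.195*(np.cos(a[0])-np.cos(t)),4),round(-.195*(np.sin(t)-np.sin(a[0])),4))
E
```

```text
[ 0.4156 -0.1868  0.0918] 0.14046209413365163 58.36282968521118 0.0187
26 0.0 -0.0
31 0.0081 -0.015
36 0.0175 -0.0291
41 0.0281 -0.0424
46 0.0398 -0.0548
51 0.0525 -0.0661
56 0.0662 -0.0762
61 0.0807 -0.0851
66 0.096 -0.0927
71 0.1118 -0.0989
76 0.1281 -0.1037
81 0.1448 -0.1071
86 0.1617 -0.109
91 0.1787 -0.1095
96 0.1956 -0.1084
101 0.2125 -0.1059
106 0.229 -0.102
```

{"method": "arm_command", "body": {
  "rows": [
    [0,0.003,-0.006,0,0,0,1],
    [0,0.008,-0.015,0,0,0,1],
    [0,0.0155,-0.0265,0,0,0,1],
    [0,0.0235,-0.037,0,0,0,1],
    [0,0.0325,-0.0475,0,0,0,1],
    [0,0.0425,-0.057,0,0,0,1],
    [0,0.0525,-0.066,0,0,0,1],
    [0,0.0635,-0.0745,0,0,0,1],
    [0,0.075,-0.0815,0,0,0,1],
    [0,0.0865,-0.0885,0,0,0,1]
  ]
}}

```text
time_s: 6.45
tcp_pos: [0.499, -0.1808, 0.1821]
eef_rot: [0.681, 0.732, -0.001, -0.001]
wrist_force: [-5.0, 2.5, 5.6]
finger_gap: 0.137
grip_force: 58.3
```

{"method": "arm_command", "body": {
  "rows": [
    [0,0.0125,-0.006,0,0,0,1],
    [0,0.025,-0.0105,0,0,0,1],
    [0,0.038,-0.0145,0,0,0,1],
    [0,0.0515,-0.0175,0,0,0,1],
    [0,0.065,-0.02,0,0,0,1],
    [0,0.0785,-0.021,0,0,0,1],
    [0,0.092,-0.021,0,0,0,1],
    [0,0.1055,-0.0205,0,0,0,1],
    [0,0.119,-0.019,0,0,0,1],
    [0,0.1325,-0.0165,0,0,0,1]
  ]
}}

```text
time_s: 7.7
tcp_pos: [0.6326, -0.1713, 0.1964]
eef_rot: [0.681, 0.732, 0.0, 0.0]
wrist_force: [-0.7, 0.5, 2.5]
finger_gap: 0.14
grip_force: 65.7
```

{"method": "arm_command", "body": {
  "rows": [
    [0,0.008,0.002,0,0,0,1],
    [0,0.016,0.0045,0,0,0,1],
    [0,0.019,0.0055,0,0,0,1],
    [0,0.019,0.0055,0,0,0,0.6],
    [0,0.019,0.0055,0,0,0,0.5],
    [0,0.019,0.0055,0,0,0,0.5],
    [0,0.019,0.0005,0,0,0,0.5],
    [0,0.019,-0.03,0,0,0,0.3],
    [0,0.019,-0.07,0,0,0,0.1],
    [0,0.019,-0.1,0,0,0,0]
  ]
}}

```text
time_s: 8.95
tcp_pos: [0.6508, -0.1701, 0.2993]
eef_rot: [0.681, 0.732, 0.0, 0.001]
wrist_force: [0.9, -0.4, 0.7]
finger_gap: 0.999
grip_force: 0.0
```

```bash
python3 - <<'E'
from h import *
s=env.get_state(); print(s['tcp_pos'],R.from_quat(s['eef_rot']).as_matrix()[:,0],s['finger_gap'],s['wrist_force'],s['qpos'])
im,P,K=snap('side','s3.png'); np.save('sideP.npy',P)
E
```

```text
[ 0.6508 -0.1701  0.2993] [-0.0729  0.9973 -0.0011] 0.9988870567401326 [ 0.9132 -0.3845  0.7114] [-0.4317  0.3414  1.2257  0.      1.5723 -0.5047]
```

View pics/s3.png

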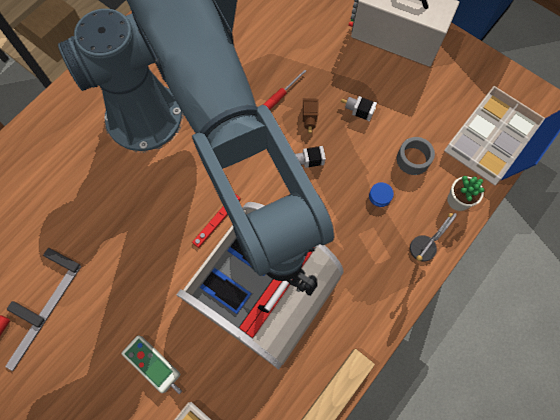

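The side view shows the shutter open and staying there, with both pockets visible. Next is the nearer motor, at (313,157).

{"method": "arm_command", "body": {
  "rows": [
    [0.02,-0.008,0,0,0,2,0],
    [0.065,-0.027,0,0,0,8,0],
    [0.12,-0.05,0,0,0,15,0],
    [0.175,-0.074,0.005,0,0,22,0],
    [0.23,-0.097,0.02,0,0,29,0],
    [0.285,-0.12,0.045,0,0,36,0],
    [0.335,-0.142,0.075,0,0,42,0],
    [0.365,-0.155,0.095,0,0,45,0],
    [0.3755,-0.159,0.1,0,0,45.4,0],
    [0.3755,-0.159,0.1,0,0,45.4,0]
  ]
}}

```text
time_s: 10.25
tcp_pos: [0.4648, 0.1931, 0.1971]
eef_rot: [0.91, 0.414, 0.0, 0.0]
wrist_force: [-0.1, -0.5, 0.8]
finger_gap: 0.998
grip_force: 0.0
```

```bash
cat > mot.py <<'E'
from h import *
import sys
m0=np.array([float(sys.argv[1]),float(sys.argv[2])])
im,P,K=snap('wrist',sys.argv[3]); s=env.get_state(); M=R.from_quat(s['eef_rot']).as_matrix()
print(s['tcp_pos'],'yaw',np.degrees(np.arctan2(M[1,0],M[0,0])),s['finger_gap'])
d=np.hypot(P[...,0]-m0[0],P[...,1]-m0[1])
k=(d<.075)&(P[...,2]>.008)&(P[...,2]<.055)&np.isfinite(d)
k=cv2.morphologyEx(k.astype(np.uint8),cv2.MORPH_OPEN,np.ones((3,3)))>0
print('rect all',k.sum(),cv2.minAreaRect(P[k][:,:2].astype(np.float32)*1000))
t=k&(P[...,2]>.0385); r=cv2.minAreaRect(P[t][:,:2].astype(np.float32)*1000)
print('body top rect',t.sum(),r,'z',np.median(P[t][:,2]))
f=(P[...,2]>.09)&(np.hypot(P[...,0]-s['tcp_pos'][0],P[...,1]-s['tcp_pos'][1])<.08)
print('lowest tool pts',np.percentile(P[f][:,2],[0,1,5,20]), np.mean(P[f&(P[...,2]<np.percentile(P[f][:,2],4))],0))
v,u=np.where(k); print('px',u.mean(),v.mean())
E
python3 mot.py .462 .19 w4.png
```

```text
[0.4655 0.1925 0.1976] yaw 48.825326145268015 0.9981235717693915
rect all 4223 ((457.0794677734375, 185.50546264648438), (101.33404541015625, 41.78034973144531), 49.43007278442383)
body top rect 3154 ((462.6686706542969, 192.033447265625), (81.3089599609375, 41.78034973144531), 49.43007278442383) z 0.04242126598059079
lowest tool pts [0.2348 0.2397 0.2481 0.2698] [0.4662 0.1948 0.2418]
px 279.1380535164575 177.07009235140896
```

View pics/w4.png

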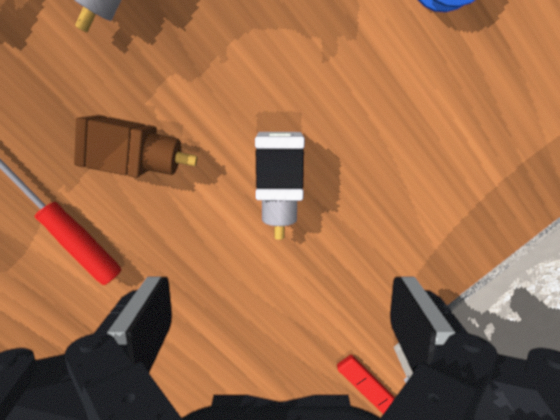

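The wrist view shows the black motor at (279,177) between the fingers, shaft pointing down the image. The brown one at (130,148) is clear of the fingers. The open fingertips are 38 mm above the reported TCP, so I'm descending accordingly.

{"method": "arm_command", "body": {
  "rows": [
    [0,-0.001,0.02,0,0,-0.6,0],
    [0,-0.001,0.06,0,0,-0.6,0.1],
    [0,-0.001,0.105,0,0,-0.6,0.2],
    [0,-0.001,0.145,0,0,-0.6,0.25],
    [0,-0.001,0.178,0,0,-0.6,0.25],
    [0,-0.001,0.2,0,0,-0.6,0.25],
    [0,-0.001,0.21,0,0,-0.6,0.25],
    [0,-0.001,0.213,0,0,-0.6,0.25],
    [0,-0.001,0.213,0,0,-0.6,0.25]
  ]
}}

```text
time_s: 11.42
tcp_pos: [0.4649, 0.1935, -0.0155]
eef_rot: [0.909, 0.418, 0.001, 0.0]
wrist_force: [0.2, 0.5, -0.1]
finger_gap: 0.748
grip_force: 0.0
```

{"method": "arm_command", "body": {
  "rows": [
    [0,0,0,0,0,0,0.7],
    [0,0,0,0,0,0,0.9],
    [0,0,0,0,0,0,0.9],
    [0,0,0,0,0,0,0.9]
  ]
}}

```text
time_s: 11.92
tcp_pos: [0.4648, 0.1939, -0.0152]
eef_rot: [0.909, 0.418, 0.001, 0.0]
wrist_force: [-0.6, -1.3, 5.1]
finger_gap: 0.483
grip_force: 62.1
```

```bash
python3 - <<'E'
from h import *
im,P,K=snap('wrist','w5.png'); s=env.get_state(); print(s['tcp_pos'],s['finger_gap'],s['grip_force'],s['wrist_force'])
f=(P[...,2]<.3)&(np.hypot(P[...,0]-.4636,P[...,1]-.193)<.08)&(P[...,2]>.004)
# fingers: lateral offset > 21 mm
e=np.array([np.sin(np.radians(49.4)),-np.cos(np.radians(49.4))]); ex=np.array([e[1]*-1,e[0]])
o=P[...,:2]-[.4571,.1855]; l=o@e; a=o@ex
k=f&(abs(l)>.022)&(abs(a-.01)<.014); print(np.percentile(P[k][:,2],[0,2,5,10]))
b=(P[...,2]>.038)&(P[...,2]<.046)&(abs(l)<.03)&(a<.06)&(a>-.01); print('body a',np.percentile(a[b],[1,99]),np.percentile(l[b],[1,99]))
E
```

```text
[ 0.4648  0.1938 -0.0152] 0.48620264008894043 62.146092653274536 [-0.7526 -0.4611  5.6715]
[0.0145 0.0272 0.0375 0.0517]
body a [-0.0051  0.0494] [-0.0224  0.0229]
```

{"method": "arm_command", "body": {
  "rows": [
    [0,0,-0.015,0,0,0,0.9],
    [0,0,-0.05,0,0,0,0.9],
    [0,0,-0.1,0,0,0,0.9],
    [-0.01,0.012,-0.15,0,0,3,0.9],
    [-0.035,0.041,-0.19,0,0,8,0.9],
    [-0.07,0.082,-0.215,0,0,14,0.9],
    [-0.107,0.126,-0.225,0,0,20,0.9],
    [-0.145,0.17,-0.225,0,0,26,0.9],
    [-0.183,0.214,-0.225,0,0,32,0.9],
    [-0.22,0.258,-0.225,0,0,38,0.9]
  ]
}}

```text
time_s: 13.22
tcp_pos: [0.5158, -0.1428, 0.2091]
eef_rot: [0.995, 0.097, -0.0, -0.0]
wrist_force: [-0.1, 0.2, -2.9]
finger_gap: 0.483
grip_force: 61.4
```

```bash
cat > rel.py <<'E'
from h import *
import sys
t=np.array([float(v) for v in sys.argv[1:3]]); s=env.get_state(); M=R.from_quat(s['eef_rot']).as_matrix()
y=np.degrees(np.arctan2(M[1,0],M[0,0]))
print(s['tcp_pos'],'yaw',y,'tool shift',M[:2,:2].T@(t-s['tcp_pos'][:2]),'turn toolz to',float(sys.argv[3]),y-float(sys.argv[3]),s['finger_gap'],s['qpos'])
E
python3 rel.py .5329 -.2389 4.2
python3 - <<'E'
from h import *
P=np.load('sideP.npy'); im=cv2.imread('pics/s3.png')[:,:,::-1].astype(int)
k=(im[...,2]>90)&(im[...,0]<60)&(im[...,1]<110)&(P[...,2]>.005)&(P[...,2]<.035)&(np.hypot(P[...,0]-.55,P[...,1]+.18)<.15)
ex=np.array([.9973,.0733]);ey=np.array([-.0733,.9973])
o=P[k][:,:2]-[.591,-.1745]; X=o@ex;Y=o@ey; print(k.sum())
for nm,m in(('R',Y<-.01),('L',Y>.01)):
    if m.sum()>5: print(nm,m.sum(),np.percentile(X[m],[1,99]),np.percentile(Y[m],[1,99]),np.histogram(Y[m],bins=np.arange(-.13,.131,.01))[0],np.histogram(X[m],bins=np.arange(-.15,.05,.01))[0])
E
```

```text
[ 0.5158 -0.1428  0.2091] yaw 11.187379878338342 tool shift [-0.0019  0.0976] turn toolz to 4.2 6.987379878338342 0.4828378640676798 [-0.4921  0.0898  1.704   0.0003  1.348   0.8834]
464
R 366 [-0.1283 -0.011 ] [-0.0916 -0.0277] [  0   0   0  39 125  17  11   9  11 116  38   0   0   0   0   0   0   0
   0   0   0   0   0   0   0   0] [ 0  0 28 37 37 39 24 22 20 23 20 21 25 69  1  0  0  0  0]
L 98 [-0.1288 -0.013 ] [0.0286 0.0395] [ 0  0  0  0  0  0  0  0  0  0  0  0  0  0  0 18 79  1  0  0  0  0  0  0
  0  0] [ 0  0 13 16 19 17 12  9  8  2  0  0  0  2  0  0  0  0  0]
```

{"method": "arm_command", "body": {
  "rows": [
    [-0.001,0.035,0,0,0,4,0.9],
    [-0.002,0.068,0,0,0,6,0.9],
    [-0.002,0.09,0,0,0,7,0.9],
    [-0.002,0.0975,0.01,0,0,7,0.9],
    [-0.002,0.0975,0.035,0,0,7,0.9],
    [-0.002,0.0975,0.07,0,0,7,0.9],
    [-0.002,0.0975,0.11,0,0,7,0.9],
    [-0.002,0.0975,0.14,0,0,7,0.9],
    [-0.002,0.0975,0.16,0,0,7,0.9],
    [-0.002,0.0975,0.165,0,0,7,0.9]
  ]
}}

```text
time_s: 14.48
tcp_pos: [0.5328, -0.236, 0.0422]
eef_rot: [0.999, 0.039, -0.001, -0.001]
wrist_force: [-0.1, -0.5, -2.7]
finger_gap: 0.483
grip_force: 61.6
```

```bash
python3 rel.py .5329 -.2389 4.2; python3 - <<'E'
from h import *
im,P,K=snap('wrist','w6.png'); s=env.get_state(); print(s['wrist_force'])
ex=np.array([.9973,.0733]);ey=np.array([-.0733,.9973]); o=P[...,:2]-[.591,-.1745]; X=o@ex;Y=o@ey; Z=P[...,2]; i=im.astype(int)
b=(Z>.06)&(Z<.12)&(abs(Y+.06)<.04)&(X<.0)&(X>-.1)
hz=np.histogram(Z[b],bins=np.arange(.06,.12,.004)); print(hz)
zt=hz[1][hz[0].argmax()]; t=b&(abs(Z-zt-.002)<.004); print('body X',np.percentile(X[t],[1,99]),'Y',np.percentile(Y[t],[1,99]))
k=(i[...,2]>90)&(i[...,0]<60)&(i[...,1]<110)&(Z<.035)&(Z>.005)&(Y<0); print('ribs',k.sum(),np.percentile(X[k],[1,99]),np.percentile(Y[k],[1,99]))
E
```

```text
[ 0.5328 -0.236   0.0422] yaw 4.435876704880407 tool shift [-0.0002  0.0029] turn toolz to 4.2 0.23587670488040668 0.4827223929905749 [-0.6205  0.3967  1.699   0.0002  1.0487  0.8727]
[-0.7844 -0.772  -3.0692]
(array([  236,   244,   283,   338,   390,   496,   797,  1182,  2604,
       12012,  8253,  1226,   493,   943]), array([0.06 , 0.064, 0.068, 0.072, 0.076, 0.08 , 0.084, 0.088, 0.092,
       0.096, 0.1  , 0.104, 0.108, 0.112, 0.116]))
body X [-0.0955 -0.0238] Y [-0.0835 -0.0323]
ribs 2366 [-0.0446 -0.0125] [-0.0926 -0.0298]
```

View pics/w6.png

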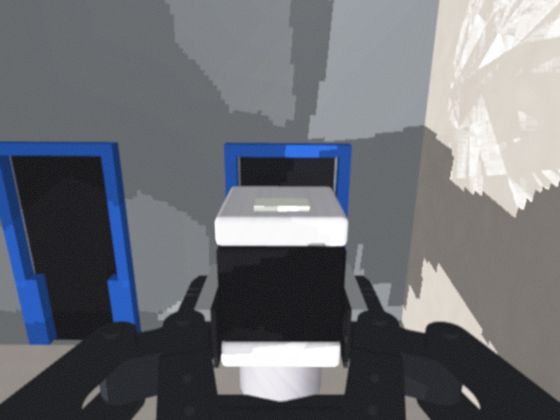

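The wrist view shows the held motor centred at column 282 and the pocket at about column 287, so I'm shifting 3 mm right and lowering.

{"method": "arm_command", "body": {
  "rows": [
    [0,0.003,0.005,0,0,0.2,0.9],
    [0,0.003,0.015,0,0,0.2,0.9],
    [0,0.003,0.027,0,0,0.2,0.9],
    [0,0.003,0.037,0,0,0.2,0.9],
    [0,0.003,0.042,0,0,0.2,0.9],
    [0,0.003,0.0445,0,0,0.2,0.9],
    [0,0.003,0.0455,0,0,0.2,0.9],
    [0,0.003,0.0455,0,0,0.2,0.9]
  ]
}}

```text
time_s: 15.52
tcp_pos: [0.5341, -0.2404, -0.0016]
eef_rot: [0.999, 0.037, 0.0, 0.0]
wrist_force: [-0.6, -0.8, -3.8]
finger_gap: 0.479
grip_force: 61.6
```

{"method": "arm_command", "body": {
  "rows": [
    [-0.001,-0.001,0.001,0,0,0,0.9],
    [-0.001,-0.001,0.002,0,0,0,0.9],
    [-0.001,-0.001,0.002,0,0,0,0.9]
  ]
}}

```text
time_s: 15.9
tcp_pos: [0.5329, -0.2393, -0.0032]
eef_rot: [0.999, 0.037, 0.0, 0.0]
wrist_force: [-3.0, 2.0, 4.4]
finger_gap: 0.481
grip_force: 62.3
```

Contact with the floor. Releasing, rising and heading for the second motor.

{"method": "arm_command", "body": {
  "rows": [
    [0,0,0,0,0,0,0.4],
    [0,0,0,0,0,0,0.3],
    [0,0,0,0,0,0,0.3],
    [0,0,-0.01,0,0,0,0.3],
    [0,0,-0.04,0,0,0,0.3],
    [0,0,-0.09,0,0,0,0.3],
    [0,0,-0.14,0,0,0,0.3],
    [0,0,-0.185,0,0,0,0.2],
    [0,0,-0.205,0,0,0,0.1],
    [0,0,-0.205,0,0,0,0]
  ]
}}

```text
time_s: 17.15
tcp_pos: [0.534, -0.2402, 0.204]
eef_rot: [0.999, 0.037, 0.002, 0.002]
wrist_force: [0.2, -0.5, -0.1]
finger_gap: 0.998
grip_force: 0.0
```

```bash
python3 - <<'E'
from h import *
im,P,K=snap('wrist','w7.png'); s=env.get_state()
ex=np.array([.9973,.0733]);ey=np.array([-.0733,.9973]); o=P[...,:2]-[.591,-.1745]; X=o@ex;Y=o@ey; Z=P[...,2]
b=(abs(X+.07)<.07)&(abs(Y+.06)<.035)&(Z>.045)&(Z<.07); print(b.sum(),np.percentile(X[b],[1,99]),np.percentile(Y[b],[1,99]),np.percentile(Z[b],[5,50,95]))
print(cv2.minAreaRect((np.stack([X[b],Y[b]],-1)*1000).astype(np.float32)))
E
python3 rel.py .4826 .411 19
```

```text
4802 [-0.1382 -0.0242] [-0.0914 -0.0288] [0.0472 0.0543 0.064 ]
((-80.63877868652344, -60.0491943359375), (69.87611389160156, 116.00314331054688), 89.92407989501953)
[ 0.5331 -0.2395  0.2019] yaw 4.186734518959703 tool shift [-0.0028 -0.6524] turn toolz to 19.0 -14.813265481040297 0.9994155055393472 [-0.6252  0.2043  1.5893  0.      1.3463  0.8725]
```

View pics/w7.png

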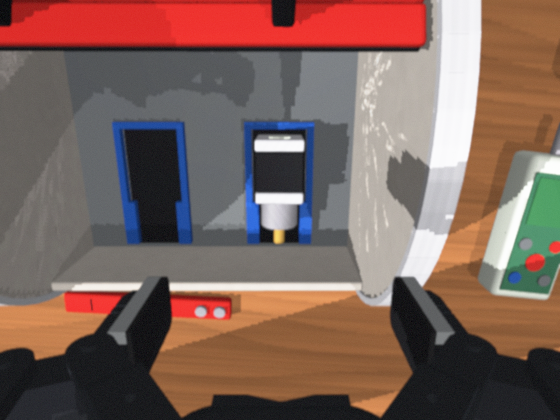

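The wrist view shows motor 1 flat in the right pocket at (280,180), shaft towards the sill. On to motor 2.

{"method": "arm_command", "body": {
  "rows": [
    [0,-0.02,0,0,0,0,0],
    [0,-0.06,0,0,0,-1,0],
    [0,-0.115,0,0,0,-3,0],
    [0,-0.17,0,0,0,-5,0],
    [0,-0.225,0,0,0,-7,0],
    [0,-0.28,0,0,0,-9,0],
    [0,-0.335,0,0,0,-11,0],
    [-0.001,-0.39,0,0,0,-12,0],
    [-0.001,-0.445,0,0,0,-13,0],
    [-0.002,-0.5,0,0,0,-14,0]
  ]
}}

```text
time_s: 18.45
tcp_pos: [0.492, 0.2615, 0.1995]
eef_rot: [0.987, 0.159, -0.001, 0.0]
wrist_force: [0.4, -0.0, 0.7]
finger_gap: 0.997
grip_force: 0.0
```

```bash
python3 rel.py .4826 .411 19
```

```text
[0.492  0.2615 0.1995] yaw 18.249203284805898 tool shift [ 0.0379 -0.1449] turn toolz to 19.0 -0.7507967151941024 0.9968529678123291 [0.2754 0.1499 1.6574 0.0003 1.3372 1.5276]
```

{"method": "arm_command", "body": {
  "rows": [
    [0.012,-0.045,0,0,0,-0.7,0],
    [0.024,-0.09,0,0,0,-0.7,0],
    [0.034,-0.128,0,0,0,-0.7,0],
    [0.038,-0.145,0,0,0,-0.7,0],
    [0.038,-0.145,0,0,0,-0.7,0]
  ]
}}

```text
time_s: 19.08
tcp_pos: [0.4838, 0.4093, 0.1999]
eef_rot: [0.986, 0.165, -0.001, 0.0]
wrist_force: [-1.0, -0.2, -1.0]
finger_gap: 1.0
grip_force: 0.0
```

```bash
python3 mot.py .473 .408 w8.png
```

```text
[0.4843 0.4083 0.2002] yaw 18.93181559716443 1.0014209537097842
rect all 4141 ((471.03802490234375, 408.9915466308594), (101.05679321289062, 42.03141784667969), 15.427397727966309)
body top rect 3077 ((479.1985168457031, 411.19256591796875), (81.08216857910156, 42.03361511230469), 15.584104537963867) z 0.042460474541540894
lowest tool pts [0.2366 0.2424 0.2508 0.2727] [0.4863 0.4101 0.2446]
px 276.0862110601304 177.68461724221203
```

{"method": "arm_command", "body": {
  "rows": [
    [-0.002,-0.004,0.02,0,0,3.5,0],
    [-0.002,-0.004,0.06,0,0,3.5,0.1],
    [-0.002,-0.004,0.105,0,0,3.5,0.2],
    [-0.002,-0.004,0.147,0,0,3.5,0.25],
    [-0.002,-0.004,0.18,0,0,3.5,0.25],
    [-0.002,-0.004,0.203,0,0,3.5,0.25],
    [-0.002,-0.004,0.213,0,0,3.5,0.25],
    [-0.002,-0.004,0.2155,0,0,3.5,0.25],
    [-0.002,-0.004,0.2155,0,0,3.5,0.25]
  ]
}}

```text
time_s: 20.25
tcp_pos: [0.4829, 0.4119, -0.0133]
eef_rot: [0.991, 0.134, 0.001, -0.0]
wrist_force: [-0.4, 0.1, -0.1]
finger_gap: 0.748
grip_force: 0.0
```

{"method": "arm_command", "body": {
  "rows": [
    [0,0,0,0,0,0,0.7],
    [0,0,0,0,0,0,0.9],
    [0,0,0,0,0,0,0.9],
    [0,0,0,0,0,0,0.9]
  ]
}}

```text
time_s: 20.75
tcp_pos: [0.483, 0.4125, -0.0129]
eef_rot: [0.991, 0.134, 0.001, -0.0]
wrist_force: [-0.6, -2.3, 5.6]
finger_gap: 0.484
grip_force: 62.8
```

```bash
python3 rel.py .5237 -.1193 4.2
```

```text
[ 0.483   0.4125 -0.0129] yaw 15.3920565663896 tool shift [-0.1019  0.5236] turn toolz to 4.2 11.1920565663896 0.4842228863444627 [ 0.5204  0.573   1.5712 -0.0001  0.995   1.8226]
```

{"method": "arm_command", "body": {
  "rows": [
    [0,0,-0.015,0,0,0,0.9],
    [0,0,-0.05,0,0,0,0.9],
    [0,0,-0.1,0,0,0,0.9],
    [-0.003,0.015,-0.15,0,0,0,0.9],
    [-0.01,0.05,-0.19,0,0,1,0.9],
    [-0.019,0.1,-0.215,0,0,2,0.9],
    [-0.029,0.155,-0.222,0,0,3,0.9],
    [-0.04,0.21,-0.225,0,0,4,0.9],
    [-0.051,0.265,-0.225,0,0,6,0.9],
    [-0.061,0.32,-0.225,0,0,8,0.9]
  ]
}}

```text
time_s: 22.0
tcp_pos: [0.5072, 0.0856, 0.2108]
eef_rot: [0.998, 0.064, -0.0, -0.0]
wrist_force: [1.2, -0.7, -4.7]
finger_gap: 0.482
grip_force: 61.9
```

```bash
python3 rel.py .5253 -.1192 4.2
```

```text
[0.5072 0.0856 0.2108] yaw 7.335692794545777 tool shift [-0.0082  0.2055] turn toolz to 4.2 3.1356927945457764 0.4819173197145489 [-0.0638  0.0409  1.7524  0.0001  1.3488  1.3789]
```

{"method": "arm_command", "body": {
  "rows": [
    [-0.002,0.055,0,0,0,1,0.9],
    [-0.004,0.11,0,0,0,2,0.9],
    [-0.006,0.16,0,0,0,3,0.9],
    [-0.008,0.195,0,0,0,3,0.9],
    [-0.008,0.206,0.02,0,0,3,0.9],
    [-0.008,0.207,0.055,0,0,3,0.9],
    [-0.008,0.207,0.1,0,0,3,0.9],
    [-0.008,0.207,0.14,0,0,3,0.9],
    [-0.008,0.207,0.162,0,0,3,0.9],
    [-0.008,0.207,0.167,0,0,3,0.9]
  ]
}}

```text
time_s: 23.25
tcp_pos: [0.5249, -0.1182, 0.042]
eef_rot: [0.999, 0.038, -0.002, -0.001]
wrist_force: [0.0, 0.3, -3.2]
finger_gap: 0.483
grip_force: 61.7
```

```bash
python3 rel.py .5253 -.1192 4.2; python3 - <<'E'
from h import *
im,P,K=snap('wrist','w9.png'); s=env.get_state(); print(s['wrist_force'])
ex=np.array([.9973,.0733]);ey=np.array([-.0733,.9973]); o=P[...,:2]-[.591,-.1745]; X=o@ex;Y=o@ey; Z=P[...,2]; i=im.astype(int)
t=(abs(Z-.1)<.006)&(abs(Y-.06)<.04)&(X<.0)&(X>-.1); print('body X',np.percentile(X[t],[1,99]),'Y',np.percentile(Y[t],[1,99]))
k=(i[...,2]>90)&(i[...,0]<60)&(i[...,1]<110)&(Z<.035)&(Z>.005)&(Y>0); print('ribs',k.sum(),np.percentile(X[k],[1,99]),np.percentile(Y[k],[1,99]))
E
```

```text
[ 0.5249 -0.1182  0.042 ] yaw 4.384808823165852 tool shift [0.0004 0.0011] turn toolz to 4.2 0.18480882316585223 0.48338399276067906 [-0.4422  0.3135  1.8149  0.      1.0177  1.052 ]
[-0.9966  0.2955 -3.9034]
body X [-0.0792 -0.0247] Y [0.0337 0.0864]
ribs 1771 [-0.038  -0.0123] [0.0328 0.09  ]
```

{"method": "arm_command", "body": {
  "rows": [
    [0,0,0.005,0,0,0.2,0.9],
    [0,0,0.015,0,0,0.2,0.9],
    [0,0,0.027,0,0,0.2,0.9],
    [0,0,0.036,0,0,0.2,0.9],
    [0,0,0.041,0,0,0.2,0.9],
    [0,0,0.043,0,0,0.2,0.9],
    [0,0,0.0435,0,0,0.2,0.9],
    [0,0,0.0435,0,0,0.2,0.9]
  ]
}}

```text
time_s: 24.3
tcp_pos: [0.527, -0.1192, 0.0005]
eef_rot: [0.999, 0.036, 0.0, 0.0]
wrist_force: [-0.1, -0.5, -4.5]
finger_gap: 0.484
grip_force: 61.8
```

{"method": "arm_command", "body": {
  "rows": [
    [-0.0015,0,0.001,0,0,0,0.9],
    [-0.0015,0,0.002,0,0,0,0.9],
    [-0.0015,0,0.002,0,0,0,0.9]
  ]
}}

```text
time_s: 24.68
tcp_pos: [0.5253, -0.1193, -0.0009]
eef_rot: [0.999, 0.037, -0.0, 0.0]
wrist_force: [-3.8, 1.2, 5.4]
finger_gap: 0.485
grip_force: 63.1
```

{"method": "arm_command", "body": {
  "rows": [
    [0,0,0,0,0,0,0.4],
    [0,0,0,0,0,0,0.3],
    [0,0,0,0,0,0,0.3],
    [0,0,-0.01,0,0,0,0.3],
    [0,0,-0.04,0,0,0,0.3],
    [0,0,-0.09,0,0,0,0.3],
    [0,0,-0.145,0,0,0,0.4],
    [0,0,-0.2,0,0,0,0.5],
    [0,0,-0.255,0,0,0,0.5],
    [0,0,-0.29,0,0,0,0.5]
  ]
}}

```text
time_s: 25.92
tcp_pos: [0.5259, -0.1195, 0.2925]
eef_rot: [0.999, 0.037, 0.002, 0.001]
wrist_force: [0.2, -0.4, -0.6]
finger_gap: 0.501
grip_force: 0.0
```

```bash
cat > chk.py <<'E'
from h import *
im,P,K=snap('wrist','w10.png'); i=im.astype(int)
ex=np.array([.9973,.0733]);ey=np.array([-.0733,.9973]); o=P[...,:2]-[.591,-.1745]; X=o@ex;Y=o@ey; Z=P[...,2]
for c in (.06,-.06):
    b=(X<-.015)&(X>-.09)&(abs(Y-c)<.03)&(Z>.045)&(Z<.07); print(b.sum(),np.percentile(X[b],[1,99]),np.percentile(Y[b],[1,99]),np.percentile(Z[b],[5,50,95])) if b.sum() else print('-')
h=(X>.03)&(X<.1)&(abs(Y)<.05)&(Z>.215)&(Z<.26)&(i.min(-1)>90)
print('handle',h.sum(), np.percentile(X[h],[2,50,98]),np.percentile(Z[h],[2,50,98]),P[h].mean(0)) if h.sum() else print('no handle')
E
python3 chk.py; python3 rel.py .6578 -.1696 94.2
```

```text
2192 [-0.0886 -0.0239] [0.0381 0.0791] [0.0493 0.0543 0.0558]
2267 [-0.0887 -0.024 ] [-0.0813 -0.0404] [0.0482 0.0544 0.0558]
handle 1319 [0.0581 0.0592 0.0604] [0.2338 0.2372 0.2396] [ 0.6501 -0.1702  0.237 ]
[ 0.5276 -0.1202  0.2969] yaw 4.196900041524116 tool shift [0.1262 0.0588] turn toolz to 94.2 -90.00309995847589 0.4978985320742452 [-0.4435  0.0336  1.5868 -0.      1.5101  1.0541]
```

Both motors lie flat in their pockets: top faces at z 0.054, body x −24 to −80, y ±60. Back to the handle.

{"method": "arm_command", "body": {
  "rows": [
    [0.008,0.003,0,0,0,-9,0.5],
    [0.02,0.01,0,0,0,-19,0.6],
    [0.036,0.017,0,0,0,-29,0.6],
    [0.052,0.024,0,0,0,-39,0.6],
    [0.068,0.031,0,0,0,-49,0.6],
    [0.084,0.039,0,0,0,-59,0.6],
    [0.1,0.046,0,0,0,-69,0.6],
    [0.116,0.053,0,0,0,-79,0.6],
    [0.124,0.0575,0,0,0,-87,0.6],
    [0.126,0.0585,0,0,0,-90,0.6]
  ]
}}

```text
time_s: 27.22
tcp_pos: [0.6554, -0.1685, 0.2881]
eef_rot: [0.68, 0.733, -0.0, -0.0]
wrist_force: [0.4, 0.3, -0.6]
finger_gap: 0.403
grip_force: 0.0
```

```bash
python3 chk.py; python3 rel.py .657 -.1696 94.2
```

```text
2530 [-0.0887 -0.0244] [0.0388 0.0796] [0.0489 0.0544 0.0559]
2030 [-0.0889 -0.0243] [-0.0809 -0.0402] [0.0479 0.0544 0.0559]
handle 3470 [0.0585 0.0651 0.0716] [0.2355 0.2398 0.2417] [ 0.6556 -0.1663  0.2394]
[ 0.6554 -0.1685  0.2881] yaw 94.39861234509672 tool shift [-0.0012  0.0015] turn toolz to 94.2 0.19861234509671988 0.39897731220461785 [-0.4267  0.357   1.2271  0.      1.5577 -0.5034]
```

{"method": "arm_command", "body": {
  "rows": [
    [-0.001,0.001,0.015,0,0,0,0.6],
    [-0.001,0.001,0.045,0,0,0,0.6],
    [-0.001,0.001,0.075,0,0,0,0.6],
    [-0.001,0.001,0.093,0,0,0,0.6],
    [-0.001,0.001,0.097,0,0,0,0.6],
    [-0.001,0.001,0.097,0,0,0,1],
    [-0.001,0.001,0.097,0,0,0,1],
    [-0.001,0.001,0.097,0,0,0,1],
    [-0.001,0.001,0.097,0,0,0,1]
  ]
}}

```text
time_s: 28.4
tcp_pos: [0.6568, -0.1695, 0.1923]
eef_rot: [0.681, 0.732, 0.0, 0.001]
wrist_force: [0.1, -0.2, 2.9]
finger_gap: 0.14
grip_force: 58.8
```

{"method": "arm_command", "body": {
  "rows": [
    [0,-0.0055,-0.002,0,0,0,1],
    [0,-0.0155,-0.005,0,0,0,1],
    [0,-0.0285,-0.008,0,0,0,1],
    [0,-0.042,-0.01,0,0,0,1],
    [0,-0.0555,-0.011,0,0,0,1],
    [0,-0.069,-0.0115,0,0,0,1],
    [0,-0.0825,-0.0105,0,0,0,1],
    [0,-0.096,-0.009,0,0,0,1],
    [0,-0.1095,-0.0065,0,0,0,1],
    [0,-0.1225,-0.003,0,0,0,1]
  ]
}}

```text
time_s: 29.65
tcp_pos: [0.5345, -0.1783, 0.1958]
eef_rot: [0.681, 0.732, 0.001, 0.002]
wrist_force: [0.8, 1.8, 6.3]
finger_gap: 0.139
grip_force: 63.9
```

{"method": "arm_command", "body": {
  "rows": [
    [0,-0.013,0.0045,0,0,0,1],
    [0,-0.0255,0.01,0,0,0,1],
    [0,-0.0375,0.016,0,0,0,1],
    [0,-0.049,0.023,0,0,0,1],
    [0,-0.0605,0.031,0,0,0,1],
    [0,-0.071,0.0395,0,0,0,1],
    [0,-0.081,0.0485,0,0,0,1],
    [0,-0.09,0.0585,0,0,0,1],
    [0,-0.0985,0.069,0,0,0,1],
    [0,-0.1065,0.0805,0,0,0,1]
  ]
}}

```text
time_s: 30.9
tcp_pos: [0.4273, -0.186, 0.1129]
eef_rot: [0.681, 0.732, -0.0, -0.0]
wrist_force: [5.5, -0.5, -4.6]
finger_gap: 0.141
grip_force: 67.5
```

{"method": "arm_command", "body": {
  "rows": [
    [0,-0.005,0.0085,0,0,0,1],
    [0,-0.009,0.016,0,0,0,1],
    [0,-0.0115,0.0205,0,0,0,1],
    [0,-0.012,0.0225,0,0,0,1],
    [0,-0.012,0.0225,0,0,0,1]
  ]
}}

```text
time_s: 31.52
tcp_pos: [0.4154, -0.1868, 0.0911]
eef_rot: [0.681, 0.733, -0.0, -0.001]
wrist_force: [-1.9, -0.2, 0.2]
finger_gap: 0.14
grip_force: 68.9
```

{"method": "arm_command", "body": {
  "rows": [
    [0,0,0.002,0,0,0,1],
    [0,0,0.002,0,0,0,0.6],
    [0,0,0.002,0,0,0,0.5],
    [0,0,0,0,0,0,0.5],
    [0,0,-0.02,0,0,0,0.5],
    [0,0,-0.06,0,0,0,0.5],
    [0,0,-0.11,0,0,0,0.5],
    [0,-0.02,-0.16,0,0,0,0.5],
    [0,-0.04,-0.18,0,0,0,0.5],
    [0,-0.04,-0.18,0,0,0,0.5]
  ]
}}

```text
time_s: 32.78
tcp_pos: [0.3763, -0.1906, 0.273]
eef_rot: [0.681, 0.732, -0.0, 0.002]
wrist_force: [0.1, 0.2, -1.4]
finger_gap: 0.5
grip_force: 0.0
```

```bash
python3 - <<'E'
from h import *
im,P,K=snap('wrist','w11.png'); i=im.astype(int); s=env.get_state(); print(s['tcp_pos'],s['wrist_force'],s['finger_gap'])
o=P[...,:2]-[.591,-.1745]; X=o@[.9973,.0733];Y=o@[-.0733,.9973]; Z=P[...,2]
h=(X<-.155)&(X>-.21)&(abs(Y)<.055)&(Z>.11)&(Z<.17)&(i.min(-1)>90)
print(h.sum(),np.percentile(X[h],[2,50,98]),np.percentile(Z[h],[2,50,98]))
r=(i[...,0]>110)&(i[...,1]<60)&(X<-.1)&(X>-.16)&(abs(Y)<.1)&(Z>.05); print('lowest slat',np.percentile(Z[r],[0,1,5]),X[r].min())
E
```

```text
[ 0.3762 -0.19    0.2714] [ 0.6078 -0.3732  0.3229] 0.4976003900780217
2230 [-0.1839 -0.1779 -0.1707] [0.1369 0.1419 0.144 ]
lowest slat [0.1009 0.1039 0.1079] -0.1405090556349687
```

```bash
python3 -c "
from plant import env
print(env.hand_in())"
```

```text
the job is handed in; nothing more can be done
None
```

Job handed in at about 33 s: both motors measured flat in their pockets, shafts to the sill, the shutter is shut with its handle back at its starting height, and no bystander was touched as far as I could tell.

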